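# Drop the keyed magnet carrier home and lock the ring

### The job

The grey magnet carrier is lying loose in the mouth of the bench mount, held up on the four claws of the orange lock ring because its edge notches are not in line with them. Turn the carrier until it drops fully home, flat on the seat of the mount, then swing the lock ring by its tab clockwise (seen from above) as far as it goes, so that its red line meets the red line on the flange and the claws hold the carrier in. Leave the screwdriver, the screw tray and the caliper where they are.

Things in the scene. Friction and masses are not known exactly. Their poses are not given: they have to be found in the camera images.
- mount_seat (a point): Bench mount: round black printed shell, fixed to the bench; flange 172 mm across, its top 8 mm above the bench. Point: middle of the seat floor inside, 12 mm above the bench; z up. Four keys stand on the seat at its +x, +y, -x and -y axes (8 mm wide, 4 mm high, 53 to 62 mm from the middle). Lines on the flange at 20 degrees (white, open) and -19 degrees (red, locked) from +x.
- carrier_mid (a point): Magnet carrier: loose grey disc, 120 mm across, 5 mm thick, 0.15 kg. Point: its middle, half-way up the disc. Edge notches 18 mm wide at its +x, +y, -x and -y axes; drops in any quarter turn once they are within 4 degrees of the ring's claws. Starts level on the claws, point 13 mm above the seat, 20 to 70 degrees off; home it is 2.5 mm above. The ring's wall centres it with 1.5 mm play; slides easily.
- standoff (a point): Top of one of the carrier's four round upright standoffs, 12 mm thick, 24 mm tall above the disc, moving with it. They stand 44 mm from its middle at 45 degrees between its axes (this one between +x and +y). They can be pushed sideways or pinched from above to turn the disc. Nothing else is more than 7 mm above the disc (the hub in its middle is 7 mm).
- lock_ring (a joint): Turn of the orange captive lock ring about the mount's upright middle axis, rad: about 0 open, its four claws right above the keys; grows clockwise seen from above to the stop at 0.68, locked. Stays where left; 4 N at the tab turns it. Ring 144 mm across outside, 123 inside, top 34 mm above the bench. White ticks on it show the claws (10 mm wide, reaching in to 53 mm, tops 22.5 mm above the bench).
- tab (a point): Outer half of the lock ring's tab, 92 mm from the mount's middle, 30 mm above the bench. The tab is an orange block on the ring's outside, 72 to 104 mm from the middle, 12 mm thick along its swing, 18.5 to 40 mm above the bench. Open it lies at -70 degrees from the mount's +x axis (anticlockwise positive), locked at -109 degrees.
- screwdriver: Black screwdriver, 190 mm long and 26 mm thick, lying on the purple cutting mat beyond the mount. Origin at the middle of its length, on the mat. To be left alone.
- screw_tray: Open blue tray of small screws, 85 x 60 x 20 mm, on the bench on the left of the mount. Origin under its middle. To be left alone.
- caliper: Steel caliper with a dark slider, about 190 x 60 x 16 mm, lying on the bench on the right of the mount. Origin under the middle of its beam. To be left alone.
There are look-alikes about, which are no part of the job. Of the things that look like the part that bears carrier_mid, the smallest one is meant.

How it is judged:
By the outcome, as a careful person would: the job done as asked, in the order asked, and still so for the second after the job is handed in, with the robot touching nothing.
It also fails if it takes over 53 s, if anything falls off the work surface, if the arm or the gripper's body presses on something with over 40 N, if the wrist force passes 120 N, or if a joint passes its speed limit or range.

### The arm

A 7-joint arm with a two-finger parallel gripper is mounted at the origin on the work surface. World frame = base frame: x ahead of the robot, y to its left, z up, the work surface at z = 0. Lengths are in m, angles in rad, forces in N, time in s.
With the tool pointing down it reaches from about 0.4 to 0.875 m from the base axis. Payload 19.3 kg.
Tool frame: the origin (TCP) lies on the centre line of the jaws, within the pads' length; the fingertips stand 8 mm ahead of it and the grasp point (between the pads) lies 11 mm behind it; z points along the fingers, y is the line along which they close (so a half turn about z gives the same grasp; the last joint's range is limited). The gripper opens to 85 mm and grips with 20 to 120 N. Pads are 22 mm wide; open, the fingers measure 114 mm over their backs; the gripper's body (76 mm by 85 mm) begins 54 mm behind the grasp point. The pads swing forward as they close: fully open they stand 13 mm farther back than shut.
Start: joints at [1.127, 0.521, -0.036, 1.599, 0.021, 1.021, -0.113], TCP at [0.228, -0.582, 0.239] pointing down, gripper open.
Joint ranges: [-2.91, 2.91], [-0.3, 2.13], [-1.5, 1.42], [0.17, 2.43], [-1.26, 4.41], [0.16, 1.93], [-2.52, 2.52]. Speed limits (rad/s): [1.89, 1.89, 2.39, 2.39, 3.01, 3.01, 3.01].

### API

Orientations are given as [roll, pitch, yaw] about the fixed x, y, z axes, in that order (R = Rz(yaw) Ry(pitch) Rx(roll)).
In Python, from workcell import status, grab_frame, camera_params, bot, search_frame, silhouettes gives the robot as it stands.
- The arm moves only by the shell command python3 -m creep 'ROWS' [FORCE]. ROWS is JSON, a list of rows, each a list of 5 numbers: the shift along the tool's x, y, z in units of 60 mm (1.0 is 60 mm), then the turn about the tool's z in units of 8 degrees (1.0 is 8 degrees), then the opening, from 0 (shut) to 1 (fully open). In form: [[x, y, z, twist, hand], ...]. A call has 1 to 5 rows; each row is the pose to reach, as a shift and turn from the pose commanded when the call began, along the tool's axes at that moment; what a row does not reach only later rows make up. A row lasts 1/8 s, in which the tool goes at most 62.5 mm and 10.7 degrees, less where a joint would pass 70% of its speed; a pose out of reach is approached as far as the arm can. A call with a gripper value outside its range is refused whole. The fingers move at their own pace and stop on an object; FORCE is the grip in N (left out, the last holds). Time passes only in rows, so rows that repeat a pose let the fingers close. It gives the time, the measured TCP pose, the force, the opening and the grip force at its end, in the units of the state.
- status.observe(): the state, without advancing time (a new reading comes with each control period).
- grab_frame(name): name is "scene" or "top" or "wrist"; returns the picture (420x560x3 uint8, blue, green, red); there is no depth.
- camera_params(name): a dict with "K" (3x3 intrinsics, pixels), "rvec" (rotation vector, rad) and "tvec" (3), from world to camera coordinates, as OpenCV has them; the wrist camera has in their place "tool_from_camera" (4x4, takes a point from camera to tool coordinates, whose origin is the TCP and whose axes are the flange's). Camera axes: x right, y down, z forward; pixel columns grow to the right and rows downward; lengths in m; the calibration is good to about 2 mm. The wrist camera is an equidistant fisheye: a pixel r from the principal point sees the ray r / f radians off the axis. A picture is of the moment at which its call begins: read the wrist's pose just before it. camera_params takes no time and is no camera call.
- bot.job_done(): hands the job in; it is judged then, once.
Trained networks look in the newest picture that a camera, given by its name, has taken for a name from the list of things; names that differ only in an ending like _2 or _b are one class to them, and where a whole thing is asked for, a point or a joint stands for the part that bears it (a point fixed in the world has none). Each returns a list of dicts, best first, with "p" (0 to 1); they miss things now and then, are a little off and sometimes report something else, mostly with a low value. They report only what shows in the picture. A call takes as long as a camera call. They do not tell look-alikes from the thing itself.
- search_frame(camera, name): "extent" ([left, top, right, bottom] as shares, 0 to 1, of the picture: columns of its width, rows of its height, round what is visible of it).
- silhouettes(camera, name): "mask" (420x560 bool, what is visible of it) and "extent" ([left, top, right, bottom] as shares, 0 to 1, of the picture: columns of its width, rows of its height, round what is visible of it).
The state is a dict: "clock": time; "qpos": joint angles; "qd": joint speeds; "joint_efforts": joint torques, N m; "position": TCP position; "tool_rot": TCP orientation; "force": force on the tool from outside, world axes, zero at the start; "moment": the same for the moment, N m; "grip_width": finger opening in m; "finger_force": force on a finger pad.
Only numpy, scipy, OpenCV 4.12 (cv2) and the standard library are available. Lean on these libraries where they do the work, as an engineer would, in place of code of your own. Each camera call takes 0.05 s, during which the arm holds its last target. There are 200 camera calls.

## Working session

There is one attempt and no reset: what is moved stays moved. The work goes in short steps, Python scripts to look and compute and a shell command to move; the robot and the scene stay as the last step left them, time stands still between calls to the robot, and variables do not carry over. Pictures are saved under pics/ and viewed, at most 10 in all, crops included, and the job is handed in when it is done.

```bash
mkdir -p pics; cat > h.py <<'E'
import numpy as np,cv2
from workcell import status,grab_frame,camera_params,bot,search_frame,silhouettes
def ray(cam,uv):
    c=camera_params(cam);R=cv2.Rodrigues(np.array(c["rvec"],float))[0];t=np.array(c["tvec"],float).ravel()
    d=R.T@np.linalg.inv(c["K"])@np.array([uv[0],uv[1],1.]);return -R.T@t,d
def at_z(cam,uv,z):
    o,d=ray(cam,uv);return o+d*(z-o[2])/d[2]
def proj(cam,P):
    c=camera_params(cam);return cv2.projectPoints(np.array(P,float).reshape(-1,1,3),np.array(c["rvec"],float),np.array(c["tvec"],float),np.array(c["K"],float),None)[0][:,0]
E
python3 - <<'E'
from h import *
print(status.observe())
for c in("top","scene"):
    im=grab_frame(c);cv2.imwrite(f"pics/{c}0.png",im)
    for n in("carrier_mid","lock_ring","tab","standoff","mount_seat"):
        try:
            for r in search_frame(c,n)[:5]:
                e=np.array(r["extent"])*[560,420,560,420];print(c,n,round(r["p"],2),e.round(1),at_z(c,((e[0]+e[2])/2,(e[1]+e[3])/2),.03).round(3))
        except Exception as x:print(c,n,x)
E
```

```text
{'clock': 0.0, 'qpos': array([ 1.12681612,  0.52200168, -0.03632494,  1.59999598,  0.02119272,
        1.02107725, -0.11278342]), 'qd': array([-3.63098679e-05, -7.75798875e-05, -6.39508980e-04,  1.38707000e-03,
       -1.03496634e-04, -2.95832721e-04,  3.48545416e-04]), 'joint_efforts': array([-3.56847358e-04, -9.27109337e+01,  1.97977535e+00, -3.69940424e+01,
        1.78039883e-02,  8.22678121e-03, -1.05129524e-05]), 'position': array([ 0.22806267, -0.58156351,  0.23873773]), 'tool_rot': array([-3.14049748e+00,  7.24053404e-05,  3.73780695e-01]), 'force': array([-0.63083131,  0.06732805, -0.37166022]), 'moment': array([-0.00556819, -0.03870985, -0.01805961]), 'finger_force': 0.0, 'grip_width': 0.08550435112708364}
top carrier_mid 0.69 [259.3 211.1 295.2 255.7] [0.499 0.064 0.03 ]
top carrier_mid 0.69 [120.5 192.5 177.9 247.5] [0.54  0.404 0.03 ]
top lock_ring 0.57 [247.3 211.9 316.2 260.8] [0.491 0.052 0.03 ]
top tab 0.63 [250.6 207.1 316.6 260.9] [0.498 0.047 0.03 ]
top standoff 0.97 [123.1 194.4 177.5 246.9] [0.538 0.401 0.03 ]
top standoff 0.64 [186.9 278.9 250.4 347.1] [0.295 0.218 0.03 ]
top mount_seat 0.57 [245.1 199.8 316.1 270.5] [0.495 0.055 0.03 ]
scene carrier_mid 0.96 [250.5 196.2 299.9 230.8] [0.493 0.064 0.03 ]
scene carrier_mid 0.7 [284.3 147.5 333.1 184.6] [0.311 0.212 0.03 ]
scene carrier_mid 0.62 [369.8 188.7 428.9 234. ] [0.563 0.392 0.03 ]
scene lock_ring 0.74 [237.8 193.9 304.  237.2] [0.499 0.051 0.03 ]
scene tab 0.77 [241.6 200.1 303.5 236.3] [0.51  0.053 0.03 ]
scene standoff 0.93 [283.3 149.2 339.2 189.8] [0.329 0.215 0.03 ]
scene standoff 0.78 [254.6 199.4 298.5 230.6] [0.5   0.066 0.03 ]
scene standoff 0.65 [372.  188.5 429.7 234.6] [0.565 0.396 0.03 ]
scene mount_seat 0.56 [241.5 199.6 303.2 238.8] [0.513 0.052 0.03 ]
```

View pics/top0.png

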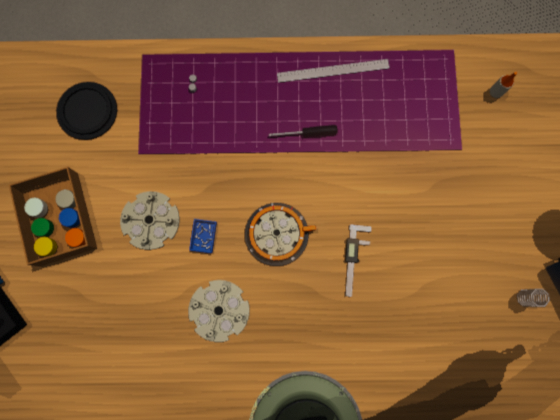

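View pics/scene0.png

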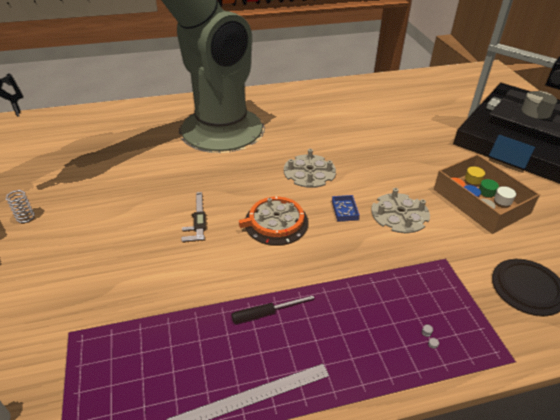

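Look-alikes in the top picture are discs at (150,220), (219,311), and (277,233). The smallest, at (277,233), lies inside the orange ring of the mount, so it fits. I'll enlarge it to confirm.

```bash
python3 - <<'E'
from h import *
im=cv2.imread("pics/top0.png")[185:285,215:345];cv2.imwrite("pics/crop0.png",cv2.resize(im,None,fx=6,fy=6,interpolation=cv2.INTER_CUBIC))
print(camera_params("wrist"))
s=status.observe();y=s["tool_rot"][2]
d=np.array([.495,.055])-s["position"][:2]
print((d@[np.cos(y),np.sin(y)])/.06,(d@[np.sin(y),-np.cos(y)])/.06)
E
```

```text
{'K': array([[325.1922621 ,   0.        , 279.53399336],
       [  0.        , 325.1922621 , 206.12071933],
       [  0.        ,   0.        ,   1.        ]]), 'tool_from_camera': array([[-8.13670950e-04, -9.53831120e-01, -3.00342358e-01,
         7.68938071e-02],
       [ 9.99999609e-01, -8.79835064e-04,  8.50477181e-05,
         1.07685890e-03],
       [-3.45372898e-04, -3.00342172e-01,  9.53831463e-01,
        -1.35124930e-01],
       [ 0.00000000e+00,  0.00000000e+00,  0.00000000e+00,
         1.00000000e+00]])}
8.014661531952589 -8.25800059851696
```

View pics/crop0.png

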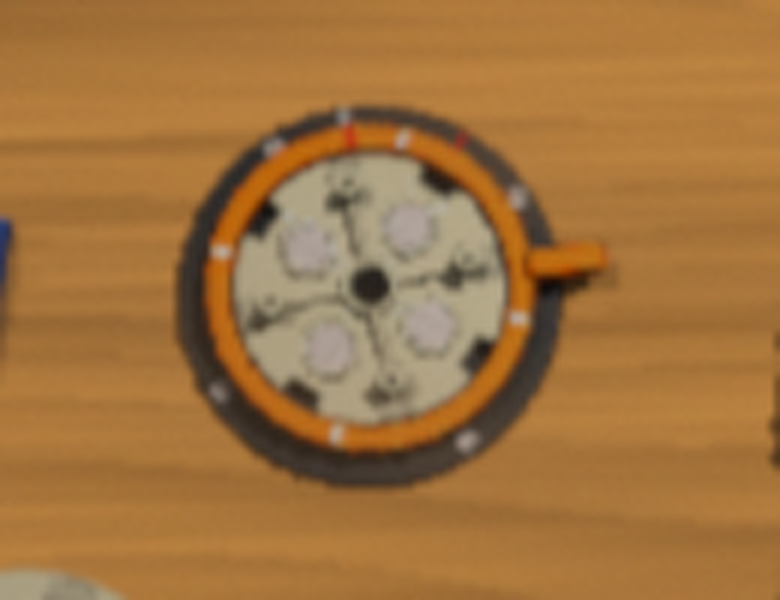

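The crop confirms it: the small carrier sits in the orange ring at (277,233), with the tab on the right. Its notches are about 20° clockwise of the claw ticks, so it has to turn anticlockwise. I'll move above it for a closer look.

```bash
python3 -m creep '[[1,-1,0,0,0.8],[8.0,-8.26,0,5.4,0.8],[8.0,-8.26,0,5.4,0.8],[8.0,-8.26,0,5.4,0.8],[8.0,-8.26,0,5.4,0.8]]'
python3 - <<'E'
from h import *
s=status.observe();y=s["tool_rot"][2]
d=np.array([.495,.055])-s["position"][:2]
print(s["position"],s["tool_rot"],s["qpos"],(d@[np.cos(y),np.sin(y)])/.06,(d@[np.sin(y),-np.cos(y)])/.06)
E
```

```text
clock: 1.23
position: [0.3425, -0.313, 0.2397]
tool_rot: [3.141, -0.001, -0.313]
force: [0.7, -0.0, 0.7]
grip_width: 0.0684
finger_force: 0.0
[ 0.34249678 -0.31298211  0.23966396] [ 3.14146568e+00 -6.49777061e-04 -3.13126805e-01] [ 0.59285842  0.26534387  0.0238526   2.00915595 -0.00830242  0.86652372
 -1.26267506] 0.5289405166606614 -6.6177552257732355
```

```bash
python3 -m creep '[[0.5,-6.5,0,0.4,0.8],[0.5,-6.5,0,0.4,0.8],[0.5,-6.5,0,0.4,0.8],[0.5,-6.5,0,0.4,0.8],[0.5,-6.5,0,0.4,0.8]]'
python3 -m creep '[[0,-1.2,0,0,0.8],[0,-1.2,0,0,0.8],[0,-1.2,0,0,0.8]]'
cat >> h.py <<'E'
from scipy.spatial.transform import Rotation as Ro
def wproj(P,s):  # world points -> wrist pixels
    c=camera_params("wrist");T=np.eye(4);T[:3,:3]=Ro.from_euler("xyz",s["tool_rot"]).as_matrix();T[:3,3]=s["position"]
    M=np.linalg.inv(T@c["tool_from_camera"]);P=np.atleast_2d(P);q=P@M[:3,:3].T+M[:3,3]
    r=np.linalg.norm(q[:,:2],axis=1);th=np.arctan2(r,q[:,2]);return q[:,:2]/r[:,None]*(th*c["K"][0,0])[:,None]+c["K"][:2,2]
def rectify(im,s,z,ctr,half=.11,N=600):
    # ortho map at height z: up=+x world, right=-y
    g=(np.arange(N)+.5)/N*2*half-half;V,U=np.meshgrid(g,g,indexing="ij")
    P=np.stack([ctr[0]-V,ctr[1]-U,np.full_like(U,z)],-1).reshape(-1,3)
    m=wproj(P,s).reshape(N,N,2).astype(np.float32);return cv2.remap(im,m[...,0],m[...,1],cv2.INTER_LINEAR)
E
python3 - <<'E'
from h import *
s=status.observe();im=grab_frame("wrist");np.save("s1.npy",s,allow_pickle=True);cv2.imwrite("pics/w1.png",im)
print(s["position"],s["tool_rot"],s["qpos"])
cv2.imwrite("pics/r1.png",rectify(im,s,.034,(.495,.055)))
E
```

```text
clock: 1.85
position: [0.4598, -0.0231, 0.2398]
tool_rot: [-3.141, -0.001, -0.364]
force: [1.3, -1.2, -0.3]
grip_width: 0.0682
finger_force: 0.0
clock: 2.22
position: [0.4848, 0.0423, 0.2393]
tool_rot: [3.141, 0.0, -0.363]
force: [0.2, 0.3, -0.2]
grip_width: 0.0682
finger_force: 0.0
[0.48476001 0.04232667 0.23929995] [ 3.14127187e+00  2.05552968e-04 -3.62966756e-01] [-0.06374009  0.30709705 -0.17985321  1.94803287  0.06968771  0.892656
 -2.21289033]
```

View pics/r1.png

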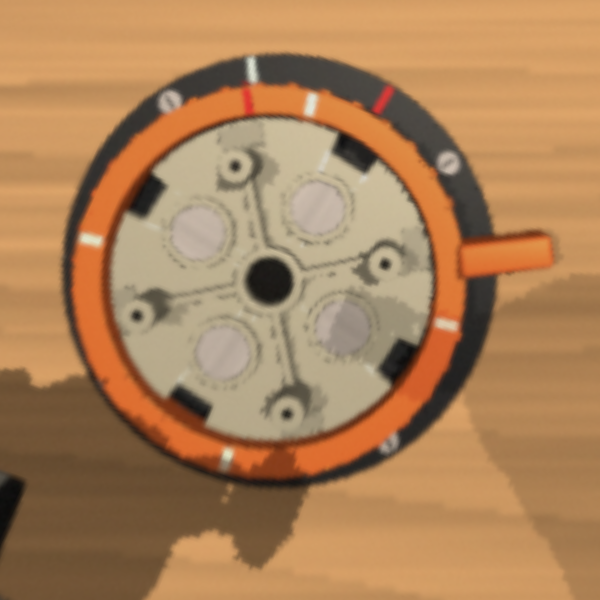

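The rectified view shows the ring centre at (269,282), i.e. world (0.5017, 0.0664). The claw ticks are 13.4° clockwise of +x, and the standoffs at (235,166), (385,263), (287,413) and (137,316) sit 12° anticlockwise. The carrier therefore needs to turn about 19.6° anticlockwise. I'll put the opened fingers between the standoffs and twist.

```bash
python3 -m creep '[[0.12,-0.475,0,0,0.8],[0.12,-0.475,1,0,0.8],[0.12,-0.475,2,0,0.8],[0.12,-0.475,2.9,0,0.8],[0.12,-0.475,2.9,0,0.8]]'
python3 -m creep '[[0,0,0.1,0,0.8],[0,0,0.2,0,0.8],[0,0,0.35,0,0.8],[0,0,0.35,0,0.8]]'
```

```text
clock: 2.9
position: [0.4995, 0.0644, 0.0631]
tool_rot: [3.138, 0.005, -0.366]
force: [-0.6, -0.1, 0.8]
grip_width: 0.0683
finger_force: 0.0
clock: 3.4
position: [0.5016, 0.0663, 0.0443]
tool_rot: [3.141, 0.0, -0.364]
force: [-0.6, 0.9, 0.5]
grip_width: 0.0677
finger_force: 0.0
```

```bash
python3 -m creep '[[0,0,0,-0.5,0.8],[0,0,0,-1.0,0.8],[0,0,0,-1.5,0.8],[0,0,0,-2,0.8],[0,0,0,-2.4,0.8]]'
python3 - <<'E'
from h import *
s=status.observe();im=grab_frame("wrist");print(s["moment"])
cv2.imwrite("pics/r2.png",np.hstack([cv2.resize(im,(400,300)),rectify(im,s,.034,(.5017,.0664),.09,400)[:300]]))
E
```

```text
clock: 4.03
position: [0.5018, 0.0663, 0.0447]
tool_rot: [3.142, -0.0, -0.027]
force: [0.4, -0.6, 0.2]
grip_width: 0.0684
finger_force: 0.3
[ 0.04288324 -0.02723045 -0.05199259]
```

View pics/r2.png

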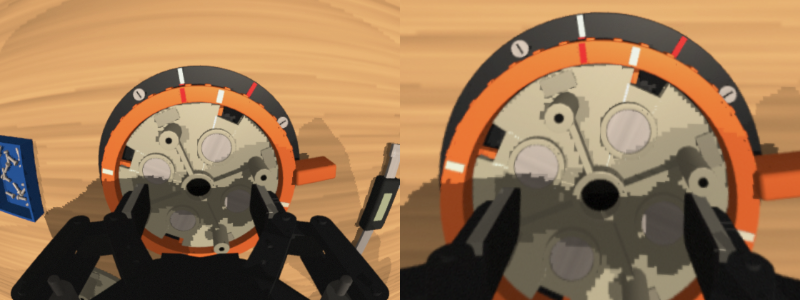

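The fingers are pushing the standoffs. The notch at (653,85) is still about 8-11° clockwise of the claw tick at (634,55), so I keep twisting.

```bash
python3 -m creep '[[0,0,0,-0.3,0.8],[0,0,0,-0.6,0.8],[0,0,0,-0.9,0.8],[0,0,0,-1.1,0.8],[0,0,0,-1.1,0.8]]'
python3 - <<'E'
from h import *
s=status.observe();im=grab_frame("wrist");print(s["moment"])
cv2.imwrite("pics/r3.png",np.hstack([cv2.resize(im,(400,300)),rectify(im,s,.034,(.5017,.0664),.09,400)[:300]]))
E
```

```text
clock: 4.7
position: [0.5016, 0.0662, 0.0444]
tool_rot: [-3.142, 0.0, 0.125]
force: [0.1, -0.4, -0.2]
grip_width: 0.0684
finger_force: 0.0
[-0.0108637   0.0268625   0.05849119]
```

View pics/r3.png

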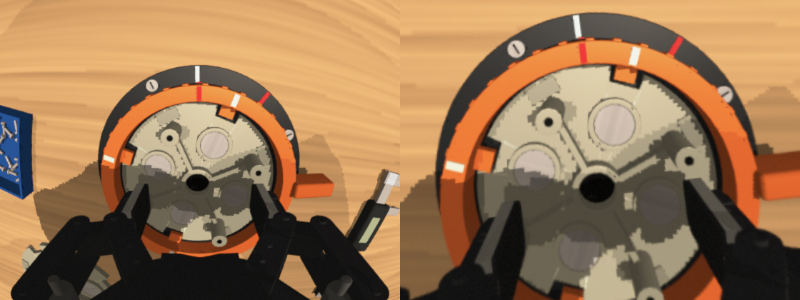

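The orange claws now show above the disc inside the notches (627,75), (483,160), so it looks dropped. I'll back off, rise, shut the gripper and check the height by stereo.

```bash
python3 -m creep '[[0,0,0,0.5,0.8],[0,0,-1,0.5,0.8],[0,0,-2,0,0.8],[0,0,-2.7,0,0],[0,0,-2.7,0,0]]'
python3 - <<'E'
from h import *
s=status.observe();im=grab_frame("wrist")
for z in (.041,.0515):
    cv2.imwrite(f"pics/q{int(z*1e4)}.png",rectify(im,s,z,(.5017,.0664),.09,600))
print(s["position"],s["tool_rot"],s["qpos"])
cv2.imwrite("pics/r4.png",cv2.imread("pics/q410.png"))
E
```

```text
clock: 5.38
position: [0.503, 0.0665, 0.2093]
tool_rot: [3.142, -0.005, 0.124]
force: [-0.6, 0.4, -0.5]
grip_width: 0.0327
finger_force: 0.0
[0.50301335 0.06647032 0.20934018] [ 3.1415692  -0.00511741  0.12394433] [ 0.04125497  0.39091681 -0.37236449  1.92723366  0.18661489  0.8514342
 -1.87521051]
```

View pics/r4.png

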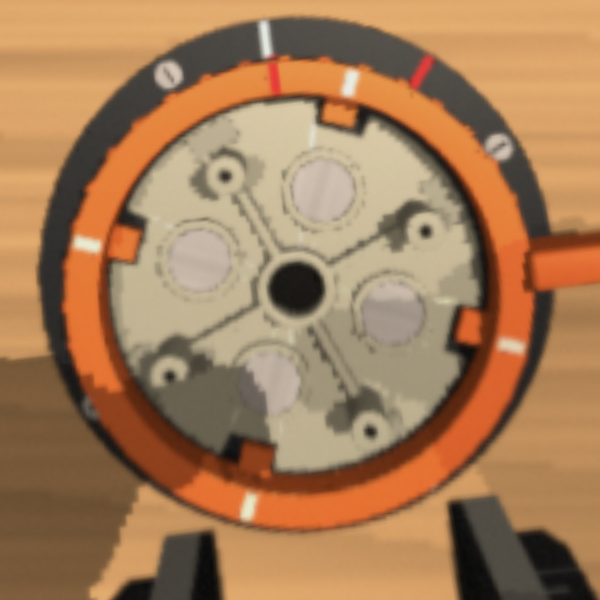

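At home height (z=41 mm) both standoff diagonals, (225,177)-(370,431) and (425,231)-(170,376), measure 87.7 and 88.0 mm. The expected value is 88, so the carrier is fully home and level with all four claws in the notches. Now the tab.

```bash
python3 -m creep '[[0.4,1.6,0,0,0],[0.4,1.6,0,0,0],[0.4,1.6,1,0,0],[0.4,1.6,1.8,0,0],[0.4,1.6,1.8,0,0]]'
python3 - <<'E'
from h import *
s=status.observe();im=grab_frame("wrist")
print(s["position"],s["tool_rot"])
cv2.imwrite("pics/r5.png",np.hstack([cv2.resize(im,(400,300)),rectify(im,s,.038,(.5117,-.02),.09,400)[:300]]))
E
```

```text
clock: 6.05
position: [0.5348, -0.0258, 0.095]
tool_rot: [-3.141, 0.007, 0.125]
force: [-0.1, 0.1, 0.7]
grip_width: 0.0001
finger_force: 0.0
[ 0.53484051 -0.02580509  0.09496145] [-3.14051941  0.00738587  0.12522918]
```

View pics/r5.png

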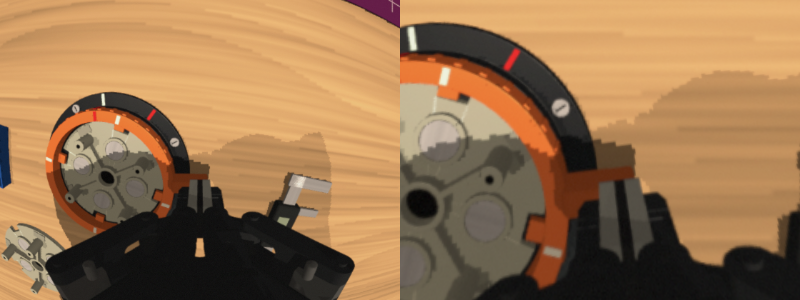

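Shut fingers are just beyond the tab, whose end is near (635,168). The picture was taken while still settling. I'll add some margin and lower.

```bash
python3 -m creep '[[0.1,0,0,0,0],[0.1,0,0.4,0,0],[0.1,0,0.7,0,0],[0.1,0,0.95,0,0],[0.1,0,0.95,0,0]]'
python3 - <<'E'
from h import *
s=status.observe();y=s["tool_rot"][2];p=s["position"][:2];c=np.array([.502,.0665])
print(p,y)
for a in (-83.4,-93,-103,-113,-119,-122.4,-124):
    r=np.radians(a);t=c+.095*np.array([np.cos(r),np.sin(r)])+.017*np.array([-np.sin(r),np.cos(r)]);d=t-p
    print(a,((d@[np.cos(y),np.sin(y)])/.06).round(2),((d@[np.sin(y),-np.cos(y)])/.06).round(2),round((y-(r+np.pi/2))/np.radians(8),2))
E
```

```text
clock: 6.72
position: [0.5431, -0.0252, 0.0408]
tool_rot: [-3.142, 0.001, 0.125]
force: [-0.4, -0.6, 0.7]
grip_width: 0.0002
finger_force: 0.0
[ 0.54307953 -0.02517792] 0.12489883584350414
-83.4 -0.22 -0.02 0.07
-93 -0.49 0.01 1.27
-103 -0.77 -0.02 2.52
-113 -1.04 -0.09 3.77
-119 -1.19 -0.16 4.52
-122.4 -1.28 -0.2 4.94
-124 -1.32 -0.22 5.14
```

```bash
python3 -m creep '[[-0.1,0,0.12,0,0],[-0.22,-0.02,0.12,0.1,0],[-0.35,0,0.12,0.7,0],[-0.49,0.01,0.12,1.3,0],[-0.63,0,0.12,1.9,0]]'
```

```text
clock: 7.35
position: [0.506, -0.0301, 0.0347]
tool_rot: [-3.141, -0.002, -0.144]
force: [2.5, -0.6, -2.1]
grip_width: -0.0001
finger_force: 1.6
```

```bash
python3 - <<'E'
from h import *
s=status.observe();y=s["tool_rot"][2];p=s["position"][:2];c=np.array([.502,.0665])
print(p,y,s["force"],s["moment"],s["qpos"])
for a in (-103,-108,-113,-119,-122.4,-124,-126):
    r=np.radians(a);t=c+.095*np.array([np.cos(r),np.sin(r)])+.017*np.array([-np.sin(r),np.cos(r)]);d=t-p
    print(a,((d@[np.cos(y),np.sin(y)])/.06).round(2),((d@[np.sin(y),-np.cos(y)])/.06).round(2),round((y-(r+np.pi/2))/np.radians(8),2))
E
```

```text
[ 0.50596745 -0.03010221] -0.14414033650423375 [ 2.49170087 -0.57056918 -2.1216871 ] [-0.10441882 -0.75006209  0.01078665] [ 0.07054679  0.66708355 -0.17174001  2.03825723  0.24395264  0.45361927
 -1.9997697 ]
-103 -0.15 0.02 0.59
-108 -0.29 0.02 1.22
-113 -0.43 0.02 1.84
-119 -0.59 -0.0 2.59
-122.4 -0.69 -0.02 3.02
-124 -0.73 -0.03 3.22
-126 -0.78 -0.05 3.47
```

```bash
python3 -m creep '[[-0.15,0.02,0,0.5,0],[-0.29,0.02,0,1.1,0],[-0.43,0.02,0,1.6,0],[-0.57,0,0,2.1,0],[-0.65,-0.01,0,2.4,0]]'
```

```text
clock: 7.98
position: [0.4676, -0.0237, 0.0347]
tool_rot: [-3.141, -0.001, -0.478]
force: [3.5, 0.7, 0.8]
grip_width: -0.0004
finger_force: 1.6
```

```bash
python3 -m creep '[[-0.04,-0.01,0,0,0],[-0.08,-0.02,0,0,0],[-0.08,-0.02,0,0,0]]'; python3 -c "
from h import *
print(status.observe()['qpos'])"
```

```text
clock: 8.35
position: [0.466, -0.0224, 0.0349]
tool_rot: [-3.141, -0.005, -0.477]
force: [13.3, -14.6, -2.1]
grip_width: 0.0003
finger_force: 9.7
[-0.02097858  0.62906343 -0.07752483  2.1461986   0.13298874  0.36614683
 -2.25516341]
```

The force jumped to about 20 N with the fingers where the stop was expected. I'll back off, rise and check.

```bash
python3 -m creep '[[0.3,0,0,0,0],[0.3,0,-1,0,0],[0.3,0,-2,0,0],[-0.3,-0.7,-2.8,0,0],[-0.3,-0.7,-2.8,0,0]]'
python3 -m creep '[[0,0,0,0,0],[0,0,0,0,0]]'
python3 - <<'E'
from h import *
s=status.observe();im=grab_frame("wrist")
print(s["position"],s["tool_rot"])
cv2.imwrite("pics/r6.png",rectify(im,s,.041,(.502,.0664),.11,600))
E
```

```text
clock: 8.98
position: [0.467, 0.0273, 0.2047]
tool_rot: [-3.139, -0.003, -0.472]
force: [-0.1, -0.6, -1.5]
grip_width: -0.0002
finger_force: 0.0
clock: 9.22
position: [0.4664, 0.024, 0.2011]
tool_rot: [3.14, 0.001, -0.476]
force: [0.2, -0.5, 1.0]
grip_width: 0.0001
finger_force: 0.0
[0.46642936 0.02402487 0.20112904] [ 3.14013604e+00  1.49033068e-03 -4.76189581e-01]
```

View pics/r6.png

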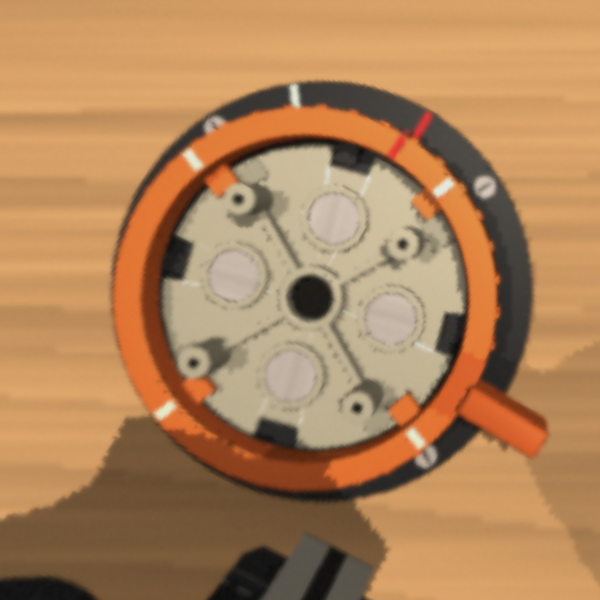

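The carrier is home with its claws turned over the disc. The ring's red line at (398,146) and the flange's at (423,126) lie at different heights, so I'll check their angles numerically.

```bash
python3 - <<'E'
from h import *
s=status.observe();im=grab_frame("wrist")
def cen(z,lo,hi,box,N=1200):
    r=rectify(im,s,z,(.502,.0664),.11,N);h=cv2.cvtColor(r,cv2.COLOR_BGR2HSV)
    return r,h
k=.22/1200
# ring ticks at z .034 ; red = hue near 0 strongly saturated
def ang(z,rad,mode,c0=None):
    r,h=cen(z,0,0,0);H,S,V=h[...,0].astype(int),h[...,1].astype(int),h[...,2].astype(int)
    m=((H<5)|(H>174))&(S>140)&(V>110) if mode=="red" else (S<70)&(V>150)
    c0=np.array([.502,.0664]) if c0 is None else c0
    vv,uu=np.mgrid[:1200,:1200];X=.502+(599.5-vv)*k-c0[0];Y=.0664+(599.5-uu)*k-c0[1];R=np.hypot(X,Y)
    m&=(R>rad[0])&(R<rad[1]);n,l,st,ce=cv2.connectedComponentsWithStats(m.astype(np.uint8))
    out=[]
    for i in range(1,n):
        if st[i,4]>60:out.append((st[i,4],X[l==i].mean()+c0[0],Y[l==i].mean()+c0[1]))
    return sorted(out,reverse=True)[:6]
w=ang(.034,(.058,.075),"white");print(w)
c=np.mean([x[1:] for x in w[:4]],0);print("centre",c)
show=lambda L,c:[(int(a),np.degrees(np.arctan2(y-c[1],x-c[0])).round(2),round(float(np.hypot(x-c[0],y-c[1])),4)) for a,x,y in L]
print("ticks",show(w,c))
print("ring red",show(ang(.034,(.058,.0725),"red",c),c))
print("flange red",show(ang(.008,(.073,.09),"red",c),c),"flange white",show(ang(.008,(.073,.09),"white",c),c))
E
```

```text
[(np.int32(748), np.float64(0.5433495098039216), np.float64(0.014356862745098044)), (np.int32(657), np.float64(0.5538245941146626), np.float64(0.10832515220700152)), (np.int32(570), np.float64(0.4493331578947368), np.float64(0.024826754385964912)), (np.int32(562), np.float64(0.45986954329774615), np.float64(0.1187459074733096)), (np.int32(266), np.float64(0.5001949248120301), np.float64(0.0079421679197995)), (np.int32(265), np.float64(0.575473427672956), np.float64(0.06981103773584905))]
centre [0.5015942  0.06656367]
ticks [(748, np.float64(-51.35), 0.0669), (657, np.float64(38.64), 0.0669), (570, np.float64(-141.39), 0.0669), (562, np.float64(128.65), 0.0668), (266, np.float64(-91.37), 0.0586), (265, np.float64(2.52), 0.074)]
ring red [(531, np.float64(-31.42), 0.0666)]
flange red [(1417, np.float64(-31.17), 0.0791)] flange white [(1691, np.float64(-57.37), 0.0795), (911, np.float64(7.61), 0.0809), (663, np.float64(127.25), 0.0797), (576, np.float64(44.03), 0.0759), (512, np.float64(-145.88), 0.0802), (411, np.float64(-149.11), 0.0806)]
```

The ring's red line is at -31.4°, and the flange's is at -31.2° (or -31.4° worked from its white line). They meet, so the ring is locked.

```bash
python3 -c "
from h import *
print(bot.job_done())"
```

```text
the job is handed in; nothing more can be done
None
```

The carrier is fully home on the seat and the lock ring is swung to its stop with the two red lines meeting; I handed the job in at about 9 s and never reached for the screwdriver, tray or caliper.

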